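Close the split synth housing on its dowels and hold it shut

ROBOT

A 6-joint arm with a two-finger parallel gripper is mounted at the origin on the work surface. World frame = base frame: x ahead of the robot, y to its left, z up, the work surface at z = 0. Lengths are in m, angles in degrees, forces in N, time in s.
With the tool pointing down it reaches from about 0.4 to 0.825 m from the base axis. Payload 7 kg.
Tool frame: the origin (TCP) lies at the very end of the fingers, on their centre line; the grasp point (between the pads) lies 19 mm behind it (grasp_offset is the x of the grasp point in the tool frame, in m); x points along the fingers, y is the direction in which the jaws open and shut, and the axes are right-handed (so a half turn about x gives the same grasp; the last joint's range is limited). The gripper opens to 88 mm and grips with 3 to 60 N. Pads are 19 mm wide; open, the fingers measure 130 mm over their backs; the gripper's body (78 mm by 193 mm) begins 47 mm behind the grasp point.
Start: joints at [-58.207, 20.546, 0.682, 0, -70.136, -16.507], TCP at [0.178, -0.651, 0.227] pointing down, gripper open.
Joint ranges: [-176.03, 176.03], [-82.01, 121.73], [-58.28, 71.71], [-173.87, 95.51], [-174.79, -0.11], [-173.66, 173.66]. Speed limits (degrees/s): [136.94, 136.94, 172.46, 180, 180, 180].

INTERFACE

Orientations are given as [roll, pitch, yaw] about the fixed x, y, z axes, in that order (R = Rz(yaw) Ry(pitch) Rx(roll)).
In Python, from plant import get_obs, snapshot, close_job, grasp_offset gives the robot as it stands.
- The arm moves only by the tool carry_out, never from a script. Its argument "series" is a list that holds one entry, the list of rows, each a list of 6 numbers: the shift along the tool's x, y, z in mm, then the turn, a rotation vector about the tool's x, y, z in degrees. A call has 1 to 10 rows; each row is the pose to reach, as a shift and turn from the pose commanded when the call began, along the tool's axes at that moment; what a row does not reach only later rows make up. A row lasts 1/8 s, in which the tool goes at most 62.5 mm and 10.7 degrees, less where a joint would pass 70% of its speed; a pose out of reach is approached as far as the arm can. A call with a gripper value outside its range is refused whole. "hand" is the gripper's target within -1 to 1 (shut at 1, half-way at 0, fully open at -1), set as the call begins (left out, the last holds). The fingers move at their own pace and stop on an object; the grip force is fixed at half the most. Time passes only in rows, so rows that repeat a pose let the fingers close. It gives the time, the measured TCP pose, the force and the opening at its end, in the units of the state.
- get_obs(): the state, without advancing time (a new reading comes with each control period).
- snapshot(name): name is "scene" or "side" or "wrist"; returns a dict with "color" (400x640x3 uint8, red, green, blue), "fx", "fy", "cx", "cy" (pixels), "dist_coeffs" ([k1, k2, p1, p2, k3] as OpenCV has them; the pictures are not rectified), "eye" and "attitude" of the camera in the world. Camera axes: x right, y down, z forward; pixel columns grow to the right and rows downward; lengths in m; the calibration is good to about 2 mm. A picture is of the moment at which its call begins. There is no depth.
- close_job(): hands the job in, once; it reports no verdict.
The state is a dict: "clock": time; "joint_pos": joint angles; "qvel": joint speeds; "tau": joint torques, N m; "tool_pos": TCP position; "orientation": TCP orientation; "force": force on the tool from outside, world axes, zero at the start; "moment": the same for the moment, N m; "opening": finger opening in m.
Only numpy, scipy, OpenCV 4.12 (cv2) and the standard library are available. Lean on these libraries where they do the work, as an engineer would, in place of code of your own. Each camera call takes 0.05 s, during which the arm holds its last target.

TASK

Pick up the long top half of the synth housing (the one with one big knob), set it the right way round on both steel dowels of the bottom half that is screwed to the aluminium plate, and press it down against the springy circuit board until the seam is fully closed all round. Finish while still pressing it shut with the robot, so that I can put the screws in: do not let go or back off. Leave the short top half and the other things on the table where they are.

Things in the scene. Friction and masses are not known exactly. Their poses are not given: they have to be found in the camera images.
- base: Grey bottom half of a synth housing, 116 (its x) x 54 (y) mm, fixed on an aluminium plate 140 x 96 x 8 mm lying immovable on the table. Origin: centre of the plate's underside, on the table; z up. Its flat rim, the seam, is at z = 42 mm. Dowel A stands on the rim at x = +45, y = +12 mm, dowel B at x = -45, y = 0; two black jack sockets stick out 10 mm from the +x end wall, below dowel A.
- board (a joint): Green circuit board, 58 x 42 mm, on springs in the bottom half between the dowels. Value: how far it is pushed down (m). At 0 its top is 4 mm above the rim; 0.004 = seam closed. It pushes up with about 5 N at first touch, 8 N when closed, so the top half's weight does not close the seam, and it lifts the top half 4 mm again when the press ends.
- cover: Long top half, loose, grey, 116 (its x) x 54 (y) x 26 mm high, 0.12 to 0.2 kg, open side down on the table. Origin: centre of its underside, z up. Flat vertical sides to grip across the 54 mm. Top: flat and stiff; black knob 30 mm wide, 14 high at x = +37, y = 0; two knobs 12 wide, 10 high at x = -42, y = +14, -14. Fitted: x axis along the base's x, origin 42 mm above the base's origin.
- hole_a (a point): Mouth centre of blind hole A in the top half's underside: 11 mm wide, 16 mm deep, at x = +45, y = +12 mm of the cover, at the big-knob end; axes as the cover. Goes on dowel A. The top half fits only this way round.
- hole_b (a point): Mouth centre of blind hole B in the top half's underside: 11 mm wide, 16 mm deep, at x = -45, y = 0 of the cover, at the end with two small knobs; axes as the cover. Goes on dowel B.
- dowel_a (a point): Root of dowel A in the plane of the bottom half's rim, 42 mm above the table, at the end with the jack sockets; axes as the base. Upright steel pin 9 mm thick, 14 mm tall: straight for 7 mm, then tapering over 7 mm to a 3 mm tip.
- dowel_b (a point): Root of dowel B in the plane of the rim, at the other end; axes as the base. Same pin as dowel A.
- short_cover: Bystander: top half of another housing, loose, grey, 80 x 54 x 26 mm with six small knobs and no holes underneath; origin at the centre of its underside.
- driver: Bystander: screwdriver lying on the table, 160 mm long; origin on its underside.
- carton: Bystander: white carton, 90 x 130 x 50 mm; origin at the centre of its underside.
- tray: Bystander: grey open parts tray with one divider, 90 x 120 x 30 mm; origin at the centre of its underside.
Not all that is in view belongs to the job. What is shaped like the cover but red is not meant.

How it is judged:
By the outcome, as a careful person would: the job done as asked, in the order asked, and still so for the second after the job is handed in, while the arm keeps its last pose, push and grip.
It also fails if it takes over 38 s, if anything falls off the work surface, if the arm or the gripper's body presses on something with over 40 N, if the wrist force passes 120 N, or if a joint passes its speed limit or range.

## Working session

There is one attempt and no reset: what is moved stays moved. The work goes in short steps, Python scripts to look and compute and a tool call to move; the robot and the scene stay as the last step left them, time stands still between calls to the robot, and variables do not carry over. Pictures are saved under pics/ and viewed, and the job is handed in when it is done.

Besides the shell and the picture viewer there is one more tool, called by a JSON object that holds its "name" and its "arguments". carry_out: Moves the arm, as the interface text tells. Its arguments: {"type":"object","properties":{"series":{"type":"array","items":{"type":"array","items":{"type":"array","items":{"type":"number"}}}},"hand":{"type":"number"}},"required":["series"]}

```bash
mkdir -p pics; ls
cat > h.py <<'E'
from plant import get_obs, snapshot, close_job, grasp_offset
import numpy as np, cv2
def save(n,f):
    s=snapshot(n); cv2.imwrite(f'pics/{f}.png',s['color'][:,:,::-1]); 
    np.save(f'pics/{f}.npy',s,allow_pickle=True); return s
E
python3 - <<'E'
from h import *
print(get_obs(),grasp_offset)
for n in ['scene','side','wrist']:
    s=save(n,n+'0'); print({k:v for k,v in s.items() if k!='color'})
E
```

```text
pics
{'clock': 0.0, 'joint_pos': array([-5.82065148e+01,  2.05918655e+01,  6.33548624e-01, -1.94377392e-02,
       -7.01323441e+01, -1.65066603e+01]), 'qvel': array([ 0.02970779, -0.06227259, -0.05835414,  0.10780899,  0.0188419 ,
       -0.02559487]), 'tau': array([-1.43106317e-03, -5.82722855e+01,  2.93056816e+01,  6.99755833e+00,
        6.80639219e-03, -8.02030740e-05]), 'tool_pos': array([ 0.17781425, -0.65067306,  0.22561823]), 'orientation': array([ 95.11292878,  89.90751541, 110.3931333 ]), 'force': array([ 0.39835378, -0.05540699,  0.34234221]), 'moment': array([-0.02247114, -0.01660639,  0.09931691]), 'opening': 0.08778328040669166} -0.0188
{'fx': 447.82241043758734, 'fy': 447.82241043758734, 'cx': 313.5211854888485, 'cy': 196.18083932290264, 'dist_coeffs': array([0.03307942, 0.        , 0.        , 0.        , 0.        ]), 'eye': array([1.36596317, 0.30985401, 0.713689  ]), 'attitude': array([-128.47435262,    0.9270091 ,  106.41868104])}
{'fx': 403.00636048450843, 'fy': 403.00636048450843, 'cx': 323.01443169065504, 'cy': 199.38635382843475, 'dist_coeffs': array([-0.07198028,  0.        ,  0.        ,  0.        ,  0.        ]), 'eye': array([0.11042056, 0.83296838, 0.64141772]), 'attitude': array([-123.53679332,    1.02391774, -150.79687436])}
{'fx': 293.4453752074004, 'fy': 293.4453752074004, 'cx': 320.1057675293552, 'cy': 200.75466117412307, 'dist_coeffs': array([0.0148835, 0.       , 0.       , 0.       , 0.       ]), 'eye': array([ 0.09805532, -0.67335331,  0.38359104]), 'attitude': array([ 1.62436712e+02, -1.13479535e-01,  1.05325847e+02])}
```

View pics/scene0.png

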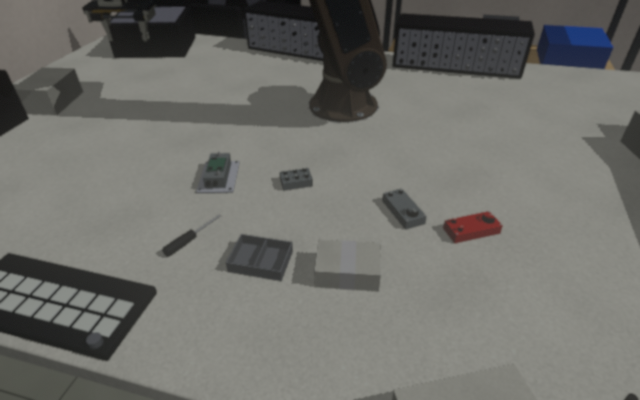

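View pics/side0.png

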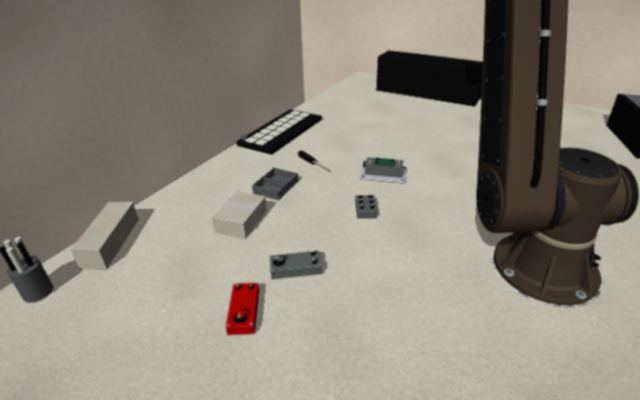

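View pics/wrist0.png

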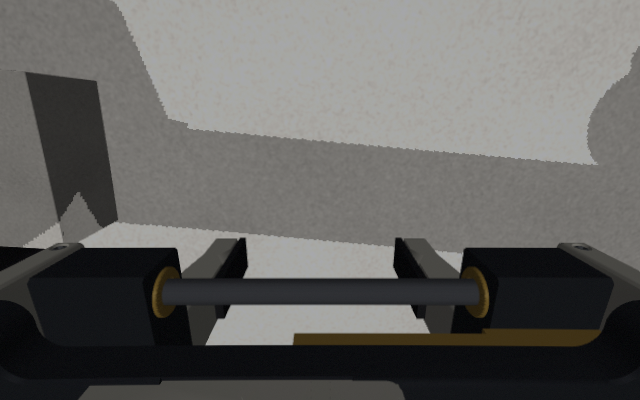

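The scene view shows the long grey cover near (404,207), the base near (217,172), the short cover near (296,178) and the red decoy near (473,226). In the side view the cover is at (297,264) and the base at (384,168). I'll zoom in on the cover and the base.

```bash
cat >> h.py <<'E'
from scipy.spatial.transform import Rotation as Ro
def K(s): return np.array([[s['fx'],0,s['cx']],[0,s['fy'],s['cy']],[0,0,1]])
def Rc(s): return Ro.from_euler('xyz',s['attitude'],degrees=True).as_matrix()
def ray(s,px,z):
    px=np.array(px,float).reshape(-1,1,2)
    u=cv2.undistortPoints(px,K(s),s['dist_coeffs'])[:,0]
    d=np.c_[u,np.ones(len(u))]@Rc(s).T
    return s['eye']+d*((z-s['eye'][2])/d[:,2])[:,None]
def proj(s,P):
    R=Rc(s).T; t=-R@s['eye']
    return cv2.projectPoints(np.array(P,float).reshape(-1,1,3),cv2.Rodrigues(R)[0],t,K(s),s['dist_coeffs'])[0][:,0]
def load(f): return np.load(f'pics/{f}.npy',allow_pickle=True).item()
def crop(f,x0,y0,w,h,k,out,pts=None):
    s=load(f); im=s['color'][y0:y0+h,x0:x0+w,::-1]
    im=cv2.resize(np.ascontiguousarray(im),None,fx=k,fy=k,interpolation=cv2.INTER_CUBIC)
    if pts is not None:
        for p in pts: cv2.circle(im,(int((p[0]-x0+.5)*k),int((p[1]-y0+.5)*k)),2,(0,0,255),-1)
    return im
E
python3 - <<'E'
from h import *
a=crop('scene0',370,175,70,60,5,'');b=crop('scene0',185,145,70,60,5,'')
c=crop('side0',255,235,80,60,5,'');d=crop('side0',345,145,80,60,5,'')
A=np.hstack([a,b]);B=np.hstack([c,d])
cv2.imwrite('pics/z0.png',np.vstack([np.pad(A,((0,0),(0,100),(0,0))),B]))
s=load('scene0');t=load('side0')
print(ray(s,[[404,207],[217,172]],.02),ray(t,[[297,264],[384,168]],.02))
E
```

```text
[[ 0.5146122   0.27380525  0.02      ]
 [ 0.49985754 -0.22707774  0.02      ]] [[ 0.50092106  0.27737926  0.02      ]
 [ 0.49461585 -0.22580049  0.02      ]]
```

View pics/z0.png

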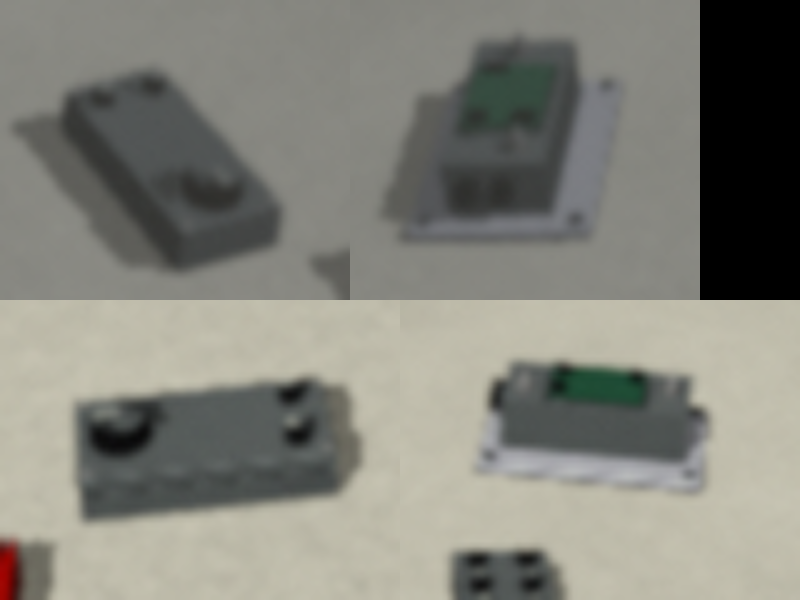

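Run:
```python
from h import *
o=get_obs(); R=Ro.from_euler('xyz',o['orientation'],degrees=True).as_matrix(); print(R.round(3))
w=load('wrist0'); C=Rc(w); print((R.T@C).round(3),(R.T@(w['eye']-o['tool_pos'])).round(4))
print('tcp px',proj(w,o['tool_pos']))
s=load('scene0');t=load('side0')
f=lambda x,y:(370+x/5-.5,175+y/5-.5)
g=lambda x,y:(255+x/5-.5,235+(y-300)/5-.5)
# cover top corners z=.026
print('scene cover top',ray(s,[f(66,92),f(157,68),f(280,208),f(182,236)],.026).round(4))
print('side cover top',ray(t,[g(76,402),g(316,378),g(336,456),g(80,486)],.026).round(4))
fb=lambda x,y:(185+(x-350)/5-.5,145+y/5-.5)
gb=lambda x,y:(345+(x-400)/5-.5,145+(y-300)/5-.5)
print('scene base rim',ray(s,[fb(480,40),fb(577,40),fb(557,180),fb(440,165)],.042).round(4))
print('side base rim',ray(t,[gb(512,360),gb(690,376),gb(690,423),gb(500,408)],.042).round(4))
```

```text
[[-0.    -0.264  0.965]
 [ 0.001  0.965  0.264]
 [-1.     0.001 -0.   ]]
[[-0.001 -0.302  0.953]
 [ 1.     0.001  0.001]
 [-0.001  0.953  0.302]] [-0.1577 -0.0006 -0.0829]
tcp px [[320.73801383 253.31824539]]
scene cover top [[0.4813 0.2164 0.026 ]
 [0.45   0.257  0.026 ]
 [0.5418 0.3261 0.026 ]
 [0.5734 0.2851 0.026 ]]
side cover top [[0.569  0.2866 0.026 ]
 [0.4799 0.2199 0.026 ]
 [0.4458 0.2615 0.026 ]
 [0.5352 0.3312 0.026 ]]
scene base rim [[ 0.4471 -0.2688  0.042 ]
 [ 0.4331 -0.2169  0.042 ]
 [ 0.5554 -0.1717  0.042 ]
 [ 0.5593 -0.2351  0.042 ]]
side base rim [[ 0.5578 -0.2334  0.042 ]
 [ 0.4495 -0.2653  0.042 ]
 [ 0.4289 -0.2079  0.042 ]
 [ 0.5385 -0.1719  0.042 ]]
```

{"name": "carry_out", "arguments": {"series": [[[0, 33, 50, 0, 0, 0], [0, 66, 100, 0, 0, 0], [10, 100, 150, 0, 0, 0], [20, 133, 200, 0, 0, 0], [35, 166, 250, 0, 0, 0], [50, 200, 300, 0, 0, 0], [65, 233, 350, 0, 0, 0], [80, 266, 400, 0, 0, 0], [96, 300, 450, 0, 0, 0], [96, 332, 503, 0, 0, 0]]], "hand": -1}}

```text
clock: 1.4
tool_pos: [0.5756, -0.1963, 0.1291]
orientation: [156.8, 89.8, 172.1]
force: [1.0, -1.7, -0.2]
opening: 0.0877
```

Run:
```python
from h import *
s=save('wrist','w1'); o=get_obs(); print(o['clock'],o['tool_pos'],o['orientation'],o['force'],s['eye'])
```

```text
1.45 [ 0.5812788  -0.19248866  0.12974088] [-23.84589547  89.92882306  -8.37052121] [6.14440811 2.29762161 1.75425643] [ 0.49614409 -0.21882831  0.28713395]
```

View pics/w1.png

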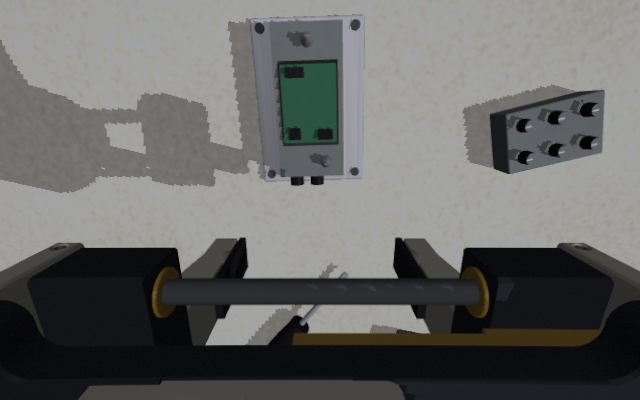

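The wrist view shows the base with its jacks at (297-317,181), towards world +x. The root of dowel A is near (320,160) and dowel B's near (303,40). I'll hold briefly, then measure from a settled picture.

{"name": "carry_out", "arguments": {"series": [[[0, 0, 0, 0, 0, 0], [0, 0, 0, 0, 0, 0]]]}}

```text
clock: 1.7
tool_pos: [0.5749, -0.1985, 0.1303]
orientation: [155.7, 90.0, 171.0]
force: [-0.2, -0.0, 0.4]
opening: 0.0875
```

Run:
```python
from h import *
s=save('wrist','w2'); o=get_obs(); print(o['clock'],o['tool_pos'],o['orientation'],o['force'],s['eye'])
im=crop('w2',240,0,140,200,4,'')
im=im[:,:] 
cv2.imwrite('pics/z2.png',cv2.resize(im,(420,600)))
cv2.imwrite('pics/z2a.png',crop('w2',250,5,120,75,6,''))
cv2.imwrite('pics/z2b.png',crop('w2',250,120,120,75,6,''))
```

```text
1.75 [ 0.57484398 -0.19885504  0.13050524] [152.77631176  89.97540453 168.01293614] [ 0.1176798  -0.95187404  0.2214115 ] [ 0.49524926 -0.22089941  0.28820831]
```

View pics/z2a.png

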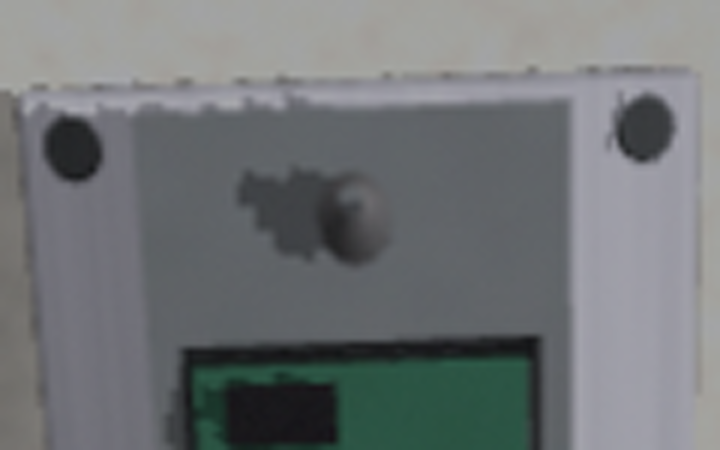

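View pics/z2b.png

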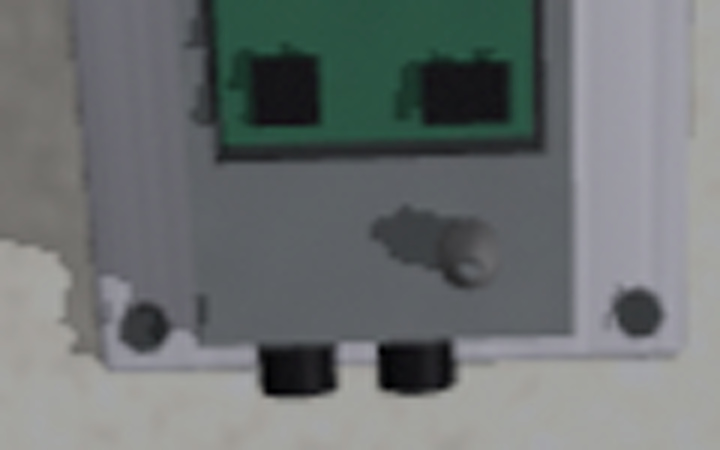

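```bash
cat > base.py <<'E'
from h import *
s=load('w2')
a=lambda x,y:(250+x/6-.5,5+y/6-.5)
b=lambda x,y:(250+x/6-.5,120+y/6-.5)
pts=dict(rim=(.042,[a(133,113),a(572,97),b(574,335),b(200,345)],[(-58,-27),(-58,27),(58,27),(58,-27)]),
dow=(.0455,[b(467,247),a(355,223)],[(45,12),(-45,0)]),
plate=(.008,[a(18,97),a(697,72),b(688,355),b(104,368)],[(-70,-48),(-70,48),(70,48),(70,-48)]))
def fit(W,M):
    W=W[:,:2];M=np.array(M)/1e3
    wc,mc=W.mean(0),M.mean(0);A=M-mc;B=W-wc
    th=np.arctan2((A[:,0]*B[:,1]-A[:,1]*B[:,0]).sum(),(A*B).sum())
    R=np.array([[np.cos(th),-np.sin(th)],[np.sin(th),np.cos(th)]])
    c=wc-R@mc; return c,np.degrees(th),(B-A@R.T)*1e3
if __name__=='__main__':
  for k,(z,p,m) in pts.items():
    c,t,r=fit(ray(s,p,z),m); print(k,c.round(4),round(t,2),r.round(1).tolist())
E
python3 base.py
```

```text
rim [ 0.495 -0.228] 17.05 [[0.2, 0.2], [0.2, -0.1], [-0.0, -0.3], [-0.3, 0.2]]
dow [ 0.495  -0.2282] 17.04 [[-0.7, -0.3], [0.7, 0.3]]
plate [ 0.4952 -0.2278] 17.16 [[1.0, 1.0], [1.4, -0.6], [-0.6, -0.4], [-1.7, -0.0]]
```

{"name": "carry_out", "arguments": {"series": [[[0, 50, 14, -2, 0, 0], [0, 106, 29, -4, 0, 0], [0, 162, 44, -7, 0, 0], [0, 218, 60, -10, 0, 0], [0, 275, 75, -13, 0, 0], [0, 332, 91, -16, 0, 0], [0, 390, 107, -19, 0, 0], [0, 448, 123, -21.8, 0, 0], [0, 504, 138, -21.8, 0, 0], [0, 504, 138, -21.8, 0, 0]]]}}

```text
clock: 3.0
tool_pos: [0.5759, 0.3267, 0.1303]
orientation: [4.0, 90.0, 41.2]
force: [-0.1, -0.2, -0.4]
opening: 0.088
```

{"name": "carry_out", "arguments": {"series": [[[0, 0, 0, 0, 0, 0], [0, 0, 0, 0, 0, 0]]]}}

```text
clock: 3.25
tool_pos: [0.5761, 0.3226, 0.1308]
orientation: [175.9, 90.0, -147.1]
force: [0.8, -1.4, 0.6]
opening: 0.0875
```

Run:
```python
from h import *
s=save('wrist','w3'); o=get_obs(); print(o['clock'],o['tool_pos'],o['orientation'],o['force'],s['eye'],o['joint_pos'])
```

```text
3.3 [0.57615663 0.32271683 0.13091033] [ 9.10637063 89.99029874 46.08406171] [0.35026733 0.55863414 0.6924698 ] [0.50987946 0.27242183 0.28867895] [ 4.61382772e+01  2.31934848e+01 -8.39310960e+00  1.07773287e-05
 -5.84037043e+01 -9.91605917e+01]
```

View pics/w3.png

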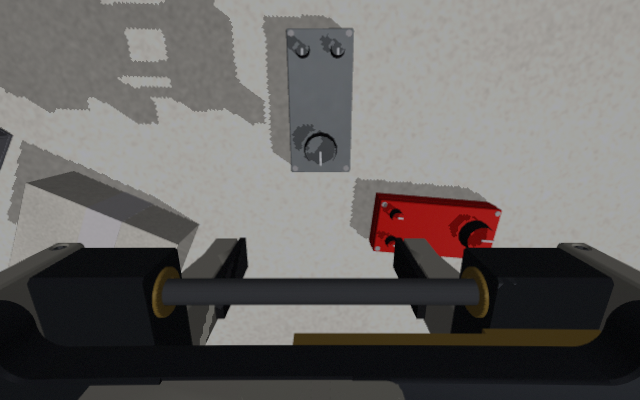

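The cover is directly below the camera with its corners near (287,29), (353,28), (350,171) and (291,171). The big knob is at (320,148), on the tool +z side. The red decoy is close by at (435,225).

Run:
```python
from h import *
cv2.imwrite('pics/z3.png',np.vstack([crop('w3',265,15,110,45,6,''),crop('w3',265,125,110,55,6,'')]))
```

```text
(no output)
```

View pics/z3.png

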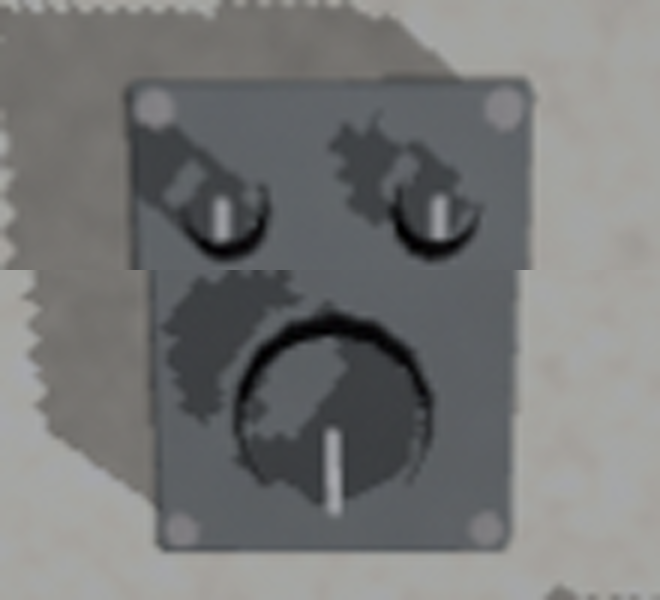

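```bash
cat >> h.py <<'E'
def delta(o,pos,yaw,z=None):
    """rows units: shift (tool x,y,z mm) and turn about tool x to have tool z horizontal heading=yaw"""
    R=Ro.from_euler('xyz',o['orientation'],degrees=True).as_matrix()
    h=np.degrees(np.arctan2(R[1,2],R[0,2]))
    return (R.T@(np.array(pos)-o['tool_pos'])*1e3).round(1), 'head',h.round(2),'rotx',-(yaw-h).round(2), R[:,0].round(4)
E
python3 - <<'E'
from h import *
from base import fit
s=load('w3')
a=lambda x,y:(265+x/6-.5,15+y/6-.5)
b=lambda x,y:(265+x/6-.5,125+y/6-.5)
W=ray(s,[a(128,82),a(530,80),b(511,280),b(157,280)],.026)
c,t,r=fit(W,[(-58,-27),(-58,27),(58,27),(58,-27)]); print(c,t,r.round(1).tolist())
print(delta(get_obs(),[*c,.005],t))
E
```

```text
[0.50813973 0.27094416] 37.321728429359446 [[0.2, 0.9], [1.0, -0.1], [-0.4, -0.5], [-0.8, -0.4]]
(array([125.9,  -0.5, -85.5]), 'head', np.float64(36.98), 'rotx', np.float64(-0.34), array([ 1.e-04,  1.e-04, -1.e+00]))
```

{"name": "carry_out", "arguments": {"series": [[[0, -0.5, -45, -0.4, 0, 0], [0, -0.5, -85.5, -0.4, 0, 0], [30, -0.5, -85.5, -0.4, 0, 0], [70, -0.5, -85.5, -0.4, 0, 0], [105, -0.5, -85.5, -0.4, 0, 0], [125, -0.5, -85.5, -0.4, 0, 0], [125, -0.5, -85.5, -0.4, 0, 0], [125, -0.5, -85.5, -0.4, 0, 0]]]}}

```text
clock: 4.3
tool_pos: [0.5086, 0.2722, 0.0066]
orientation: [-1.8, 89.9, 35.7]
force: [0.2, 0.6, 0.8]
opening: 0.0876
```

Run:
```python
from h import *
o=get_obs(); print(o['tool_pos'],delta(o,[.5081,.2709,.005],37.3))
s=save('wrist','w4')
```

```text
[0.50861851 0.27224939 0.00657806] (array([ 1.6, -0.8, -1.2]), 'head', np.float64(37.46), 'rotx', np.float64(0.16), array([ 1.e-03,  7.e-04, -1.e+00]))
```

View pics/w4.png

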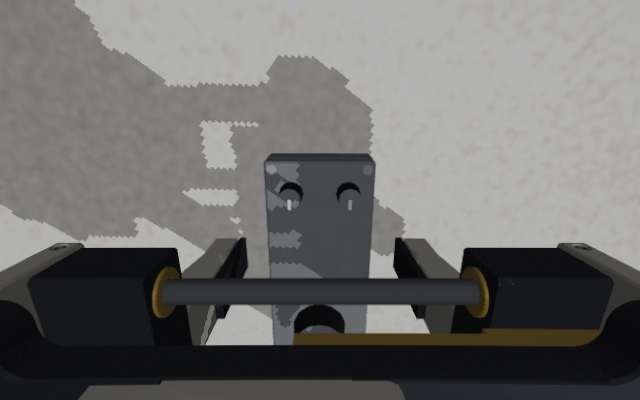

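The open fingers straddle the cover (columns 265-375, between pads at 245 and 395), so I'll close.

{"name": "carry_out", "arguments": {"series": [[[0, 0, 0, 0, 0, 0], [0, 0, 0, 0, 0, 0], [0, 0, 0, 0, 0, 0], [0, 0, 0, 0, 0, 0], [0, 0, 0, 0, 0, 0], [0, 0, 0, 0, 0, 0]]], "hand": 1}}

```text
clock: 5.1
tool_pos: [0.508, 0.2724, 0.0057]
orientation: [-7.8, 90.0, 29.6]
force: [-1.0, -0.5, 3.3]
opening: 0.0537
```

{"name": "carry_out", "arguments": {"series": [[[0, 0, 0, 0, 0, 0], [0, 0, 0, 0, 0, 0]]]}}

```text
clock: 5.35
tool_pos: [0.508, 0.2724, 0.0057]
orientation: [-11.1, 90.0, 26.4]
force: [-0.9, -0.0, 3.1]
opening: 0.0535
```

Run:
```python
from h import *
o=get_obs(); print(o['tool_pos'],o['force'],o['opening'],delta(o,[.5081,.2709,.005],37.3))
s=save('wrist','w5')
cv2.imwrite('pics/z5.png',np.vstack([crop('w5',250,140,140,100,5,'')]))
```

```text
[0.50799146 0.27239117 0.00570013] [-0.88888082 -0.03567904  3.13199817] 0.0534639781506427 (array([ 0.7, -1.2, -0.8]), 'head', np.float64(37.49), 'rotx', np.float64(0.19), array([ 1.e-04,  1.e-04, -1.e+00]))
```

View pics/z5.png

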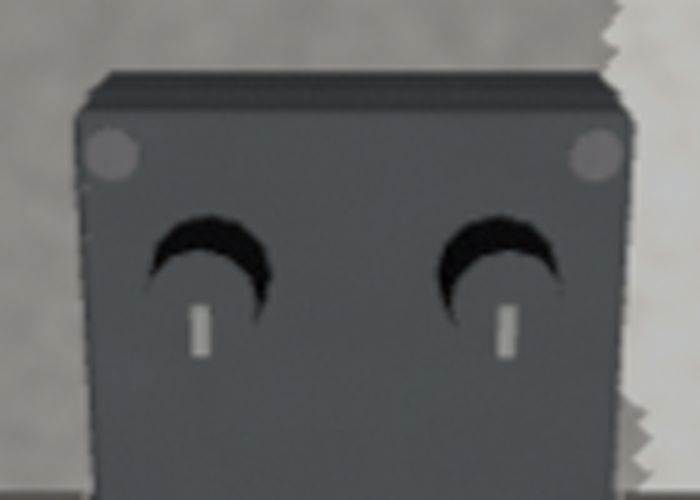

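The cover is gripped (opening 53.5 mm). The far top corners appear at crop (77,115) and (635,115), so I can work out where the cover sits in the hand.

Run:
```python
from h import *
s=load('w5'); o=get_obs()
a=lambda x,y:(250+x/5-.5,140+y/5-.5)
W=ray(s,[a(77,113),a(634,113)],.026)
R=Ro.from_euler('xyz',o['orientation'],degrees=True).as_matrix()
print(((W-o['tool_pos'])@R*1e3).round(2))
m=ray(s,[a(111,155),a(596,155)],.026); print(((m-o['tool_pos'])@R*1e3).round(2))
```

```text
[[-20.32 -26.2  -58.62]
 [-20.32  26.34 -58.66]]
[[-20.32 -23.19 -54.6 ]
 [-20.32  22.96 -54.63]]
```

Run:
```python
from h import *
cv2.imwrite('pics/z4.png',np.vstack([crop('w4',250,140,140,60,5,''),crop('w5',250,140,140,60,5,'')]))
```

```text
(no output)
```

View pics/z4.png

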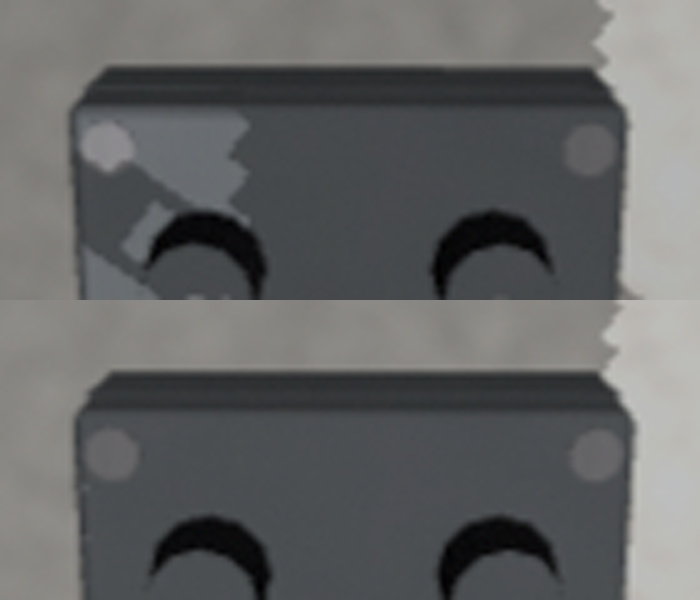

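{"name": "carry_out", "arguments": {"series": [[[-15, 0, 0, 0, 0, 0], [-45, 0, 0, 0, 0, 0], [-80, 0, 0, 0, 0, 0], [-105, 0, 0, 0, 0, 0], [-115, 0, 0, 0, 0, 0], [-115, -15, -12, 0, 0, 0], [-115, -46, -37, 1, 0, 0], [-115, -85, -69, 3, 0, 0], [-115, -125, -101, 6, 0, 0], [-115, -165, -133, 9, 0, 0]]]}}

```text
clock: 6.65
tool_pos: [0.5013, 0.0579, 0.1194]
orientation: [173.2, 89.9, -158.4]
force: [0.5, 0.3, -1.7]
opening: 0.0537
```

Run:
```python
from h import *
o=get_obs(); print(o['clock'],o['force'],o['opening'],o['tool_pos'],delta(o,[.4956,-.2275,.11],17.05))
```

```text
6.65 [ 0.46085123  0.26981042 -1.71827666] 0.05369368355153045 [0.50130814 0.05790751 0.11941756] (array([   9.7, -248.4, -140.7]), 'head', np.float64(28.38), 'rotx', np.float64(11.33), array([-2.2e-03, -9.0e-04, -1.0e+00]))
```

{"name": "carry_out", "arguments": {"series": [[[0, -40, -23, 3, 0, 0], [0, -85, -49, 5, 0, 0], [0, -130, -75, 7, 0, 0], [0, -175, -101, 9, 0, 0], [0, -215, -124, 10.5, 0, 0], [5, -240, -138, 11.4, 0, 0], [10, -249.7, -143.8, 11.4, 0, 0], [10, -249.7, -143.8, 11.4, 0, 0], [10, -249.7, -143.8, 11.4, 0, 0], [10, -249.7, -143.8, 11.4, 0, 0]]]}}

```text
clock: 7.9
tool_pos: [0.4957, -0.2268, 0.1107]
orientation: [-13.3, 90.0, 3.9]
force: [0.2, 0.4, -1.3]
opening: 0.054
```

Run:
```python
from h import *
for n in ['wrist','side','scene']: save(n,n+'6')
o=get_obs(); print(o['clock'],o['force'],o['moment'],o['opening'],o['tool_pos'],delta(o,[.4956,-.2275,.11],17.05))
w=load('wrist6')['color'][:,:,::-1]
z=np.hstack([crop('side6',345,115,80,80,5,''),crop('scene6',185,115,80,80,5,'')])
cv2.imwrite('pics/z6.png',z); cv2.imwrite('pics/w6.png',w)
```

```text
8.05 [-0.29216687 -0.2412931  -0.70081258] [0.03809013 0.01373511 0.02252774] 0.053784150490321835 [ 0.49578519 -0.22697895  0.11082371] (array([ 0.8, -0.4, -0.3]), 'head', np.float64(17.15), 'rotx', np.float64(0.1), array([ 5.e-04, -0.e+00, -1.e+00]))
```

View pics/z6.png

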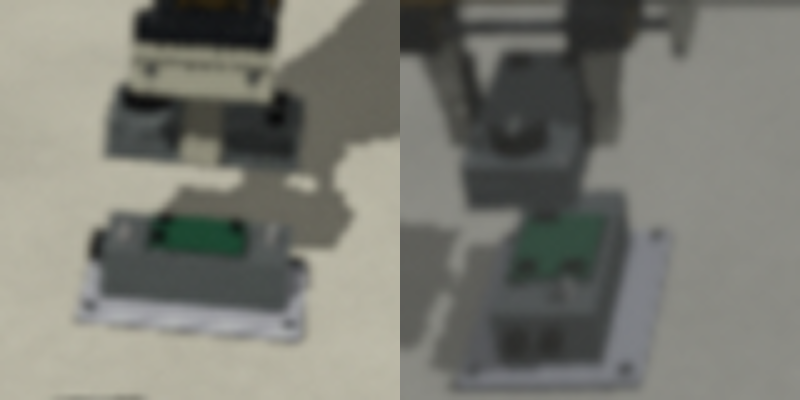

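View pics/w6.png

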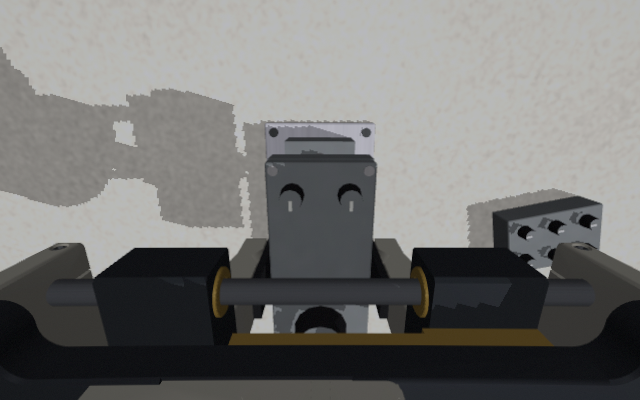

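The cover hangs level above the base, with the big knob over the jack end and everything lined up in all three views. I'll lower it to just above the dowel tips.

{"name": "carry_out", "arguments": {"series": [[[12, -0.3, -0.2, 0.1, 0, 0], [28, -0.3, -0.2, 0.1, 0, 0], [40, -0.3, -0.2, 0.1, 0, 0], [44, -0.3, -0.2, 0.1, 0, 0], [44, -0.3, -0.2, 0.1, 0, 0], [44, -0.3, -0.2, 0.1, 0, 0]]]}}

```text
clock: 8.8
tool_pos: [0.4958, -0.228, 0.0669]
orientation: [-31.2, 90.0, -14.2]
force: [0.6, -0.6, -1.7]
opening: 0.0536
```

Run:
```python
from h import *
for n in ['wrist','side','scene']: save(n,n+'7')
o=get_obs(); print(o['clock'],o['force'],o['moment'],o['opening'],o['tool_pos'],delta(o,[.4956,-.2275,.066],17.05))
z=np.hstack([crop('side7',345,130,80,60,5,''),crop('scene7',185,130,80,60,5,'')])
z2=cv2.resize(crop('wrist7',250,110,140,60,5,''),(700,300))
cv2.imwrite('pics/z7.png',np.vstack([z,np.pad(z2,((0,0),(0,100),(0,0)))]))
```

```text
8.95 [-0.08311862  0.04314109 -2.04642573] [-0.01274722 -0.01395258 -0.0369017 ] 0.05363225266195998 [ 0.49573379 -0.22796754  0.06701202] (array([1. , 0.5, 0. ]), 'head', np.float64(16.99), 'rotx', np.float64(-0.06), array([ 9.e-04, -1.e-04, -1.e+00]))
```

View pics/z7.png

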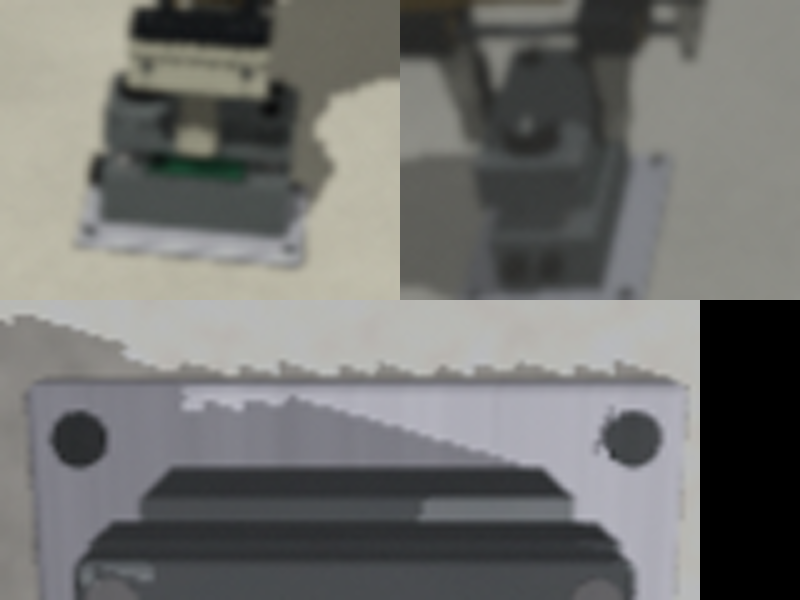

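Run:
```python
from h import *
s=load('wrist7'); o=get_obs()
a=lambda x,y:(250+x/5-.5,110+(y-300)/5-.5)
R=Ro.from_euler('xyz',o['orientation'],degrees=True).as_matrix()
f=lambda W:print(((W-o['tool_pos'])@R*1e3).round(2).tolist())
f(ray(s,[a(75,560),a(635,560)],o['tool_pos'][2]+.0203))
f(ray(s,[a(140,498),a(572,498)],.042)); f(ray(s,[a(140,520),a(572,520)],.042))
f(ray(s,[a(28,380),a(687,380)],.008))
```

```text
[[-20.34, -26.71, -58.77], [-20.36, 26.03, -58.81]]
[[24.97, -26.84, -58.54], [24.95, 26.57, -58.58]]
[[24.98, -26.96, -55.83], [24.96, 26.7, -55.87]]
[[58.97, -47.0, -70.74], [58.94, 47.29, -70.81]]
```

Cover and base agree to within about 0.3 mm. I'll descend gently onto the dowels.

{"name": "carry_out", "arguments": {"series": [[[3, 0.4, 0, 0, 0, 0], [6, 0.4, 0, 0, 0, 0], [8, 0.4, 0, 0, 0, 0], [10, 0.4, 0, 0, 0, 0], [12, 0.4, 0, 0, 0, 0], [13, 0.4, 0, 0, 0, 0], [14, 0.4, 0, 0, 0, 0]]]}}

```text
clock: 9.82
tool_pos: [0.4954, -0.2275, 0.0525]
orientation: [-43.8, 90.0, -26.9]
force: [-0.4, 0.6, -1.5]
opening: 0.0542
```

Run:
```python
from h import *
o=get_obs(); print(o['clock'],o['force'],o['moment'],o['opening'],o['tool_pos'],delta(o,[.4956,-.2275,.0477],17.05))
```

```text
9.825 [-0.39787576  0.60943293 -1.54760209] [0.01506288 0.0160058  0.03300573] 0.05415787919243495 [ 0.49536358 -0.22754909  0.05251718] (array([ 4.8, -0. ,  0.2]), 'head', np.float64(16.99), 'rotx', np.float64(-0.06), array([ 0., -0., -1.]))
```

No lateral force, so the holes are over the dowels. Next I'll press into the board.

{"name": "carry_out", "arguments": {"series": [[[0.7, 0, 0, 0, 0, 0], [1.4, 0, 0, 0, 0, 0], [2.1, 0, 0, 0, 0, 0], [2.8, 0, 0, 0, 0, 0], [3.5, 0, 0, 0, 0, 0], [3.5, 0, 0, 0, 0, 0]]]}}

```text
clock: 10.58
tool_pos: [0.4953, -0.2275, 0.0492]
orientation: [-31.7, 90.0, -14.7]
force: [-2.1, 1.7, 4.6]
opening: 0.0539
```

Run:
```python
from h import *
o=get_obs(); print(o['clock'],o['force'],o['moment'],o['opening'],o['tool_pos'],delta(o,[.4956,-.2275,.0477],17.05))
```

```text
10.575 [-2.07982246  1.66229127  4.55284086] [ 0.47161145  0.7093336  -0.0209209 ] 0.05389436160754865 [ 0.49534974 -0.22753703  0.04916639] (array([ 1.5, -0. ,  0.2]), 'head', np.float64(16.99), 'rotx', np.float64(-0.06), array([ 1.e-04, -0.e+00, -1.e+00]))
```

{"name": "carry_out", "arguments": {"series": [[[0.6, 0, 0, 0, 0, 0], [1.2, 0, 0, 0, 0, 0], [1.8, 0, 0, 0, 0, 0], [1.8, 0, 0, 0, 0, 0], [1.8, 0, 0, 0, 0, 0]]]}}

```text
clock: 11.2
tool_pos: [0.4954, -0.2275, 0.0477]
orientation: [-40.6, 90.0, -23.6]
force: [-3.1, 2.3, 7.8]
opening: 0.0536
```

Run:
```python
from h import *
o=get_obs(); print(o['clock'],o['force'],o['moment'],o['opening'],o['tool_pos'],delta(o,[.4956,-.2275,.0477],17.05))
```

```text
11.2 [-3.09947943  2.26133797  7.76936396] [ 0.79302051  1.05773818 -0.01003702] 0.05362972231013189 [ 0.49537596 -0.22753365  0.04769448] (array([-0. , -0. ,  0.2]), 'head', np.float64(17.0), 'rotx', np.float64(-0.05), array([ 2.e-04, -1.e-04, -1.e+00]))
```

{"name": "carry_out", "arguments": {"series": [[[0.5, 0, 0, 0, 0, 0], [1.0, 0, 0, 0, 0, 0], [1.0, 0, 0, 0, 0, 0], [1.0, 0, 0, 0, 0, 0]]]}}

```text
clock: 11.7
tool_pos: [0.4954, -0.2275, 0.0477]
orientation: [-44.6, 90.0, -27.6]
force: [-6.1, 4.2, 17.9]
opening: 0.0536
```

Run:
```python
from h import *
for n in ['wrist','side','scene']: save(n,n+'8')
o=get_obs(); print(o['clock'],o['force'],o['moment'],o['opening'],o['tool_pos'],delta(o,[.4956,-.2275,.0477],17.05))
z=np.hstack([crop('side8',345,130,80,60,5,''),crop('scene8',185,130,80,60,5,'')])
z2=cv2.resize(crop('wrist8',250,110,140,60,5,''),(700,300))
cv2.imwrite('pics/z8.png',np.vstack([z,np.pad(z2,((0,0),(0,100),(0,0)))]))
```

```text
11.85 [-6.14640513  3.17530514 18.06301745] [ 1.71694113  2.33305607 -0.03029219] 0.05340708480614356 [ 0.49537689 -0.22753626  0.04761159] (array([-0.1, -0. ,  0.2]), 'head', np.float64(17.01), 'rotx', np.float64(-0.04), array([ 5.e-04, -3.e-04, -1.e+00]))
```

View pics/z8.png

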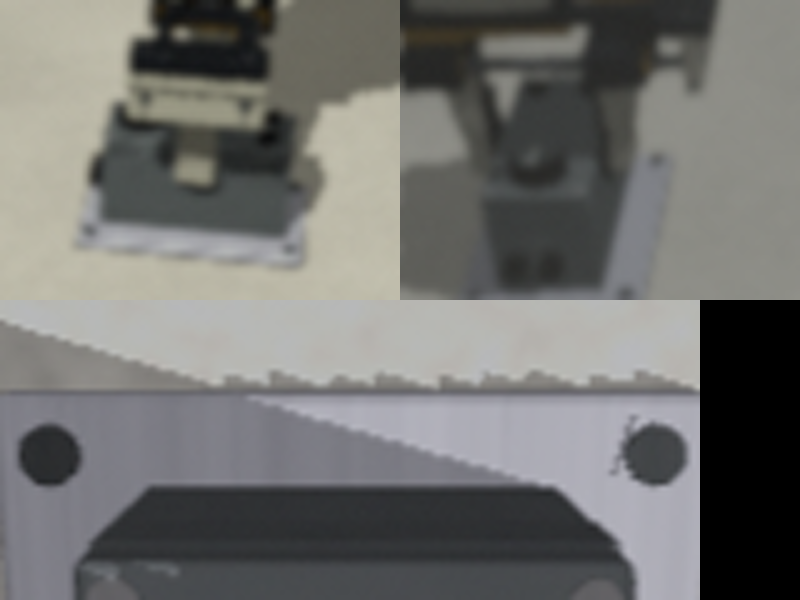

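The TCP stopped at z = 0.0477 m, the value expected for a closed seam. From there the force rose steeply with no further travel, and the views show no gap. I'll hold for a second to check that it's stable.

{"name": "carry_out", "arguments": {"series": [[[0.2, 0.2, 0, 0, 0, 0], [0.2, 0.2, 0, 0, 0, 0], [0.2, 0.2, 0, 0, 0, 0], [0.2, 0.2, 0, 0, 0, 0], [0.2, 0.2, 0, 0, 0, 0], [0.2, 0.2, 0, 0, 0, 0], [0.2, 0.2, 0, 0, 0, 0], [0.2, 0.2, 0, 0, 0, 0]]]}}

```text
clock: 12.85
tool_pos: [0.4953, -0.2275, 0.0476]
orientation: [-56.3, 90.0, -39.3]
force: [-6.9, 3.4, 20.0]
opening: 0.0537
```

Run:
```python
from h import *
for n in ['wrist','side','scene']: save(n,n+'9')
o=get_obs(); print(o['clock'],o['force'],o['moment'],o['opening'],o['tool_pos'],delta(o,[.4956,-.2275,.0477],17.05))
z=np.hstack([crop('side9',355,140,60,50,6,''),crop('scene9',195,140,60,50,6,'')])
cv2.imwrite('pics/z9.png',z)
cv2.imwrite('pics/s9.png',load('scene9')['color'][:,:,::-1])
```

```text
13.0 [-6.63113055  3.51235364 19.37877796] [ 1.48598531  2.46487246 -0.01807746] 0.05377072446652106 [ 0.49541097 -0.22752095  0.04765205] (array([-0. , -0. ,  0.2]), 'head', np.float64(17.01), 'rotx', np.float64(-0.04), array([ 7.e-04, -5.e-04, -1.e+00]))
```

View pics/z9.png

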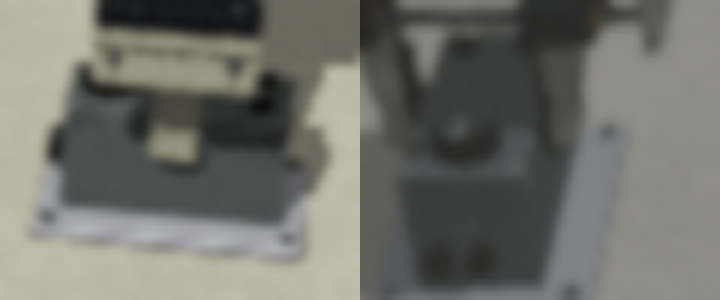

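View pics/s9.png

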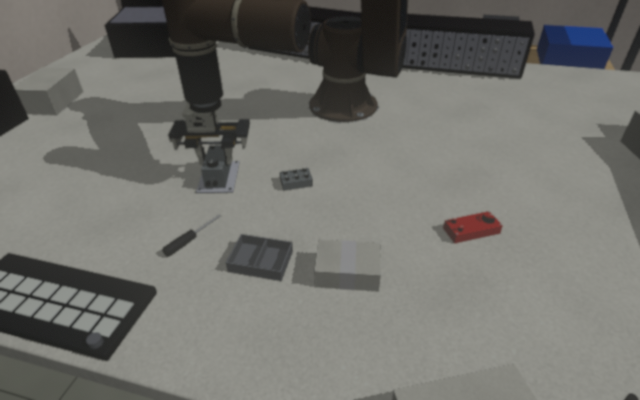

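Closed and stable at about 20 N, with no gap in either crop (the seam runs unbroken around (170,165) and (465,175)). The bystanders haven't moved, so I'm handing in while still pressing.

```bash
python3 -c "
from plant import *
print(close_job()); o=get_obs(); print(o['clock'],o['force'],o['tool_pos'],o['opening'])"
```

```text
the job is handed in; nothing more can be done
None
the job is handed in; nothing more can be done
```

The long top half is on both dowels with the big knob at the jack-socket end. The seam is pressed shut, and the arm was still gripping and pushing when I handed the job in at about 13 s.

**Seam:** the tool stopped at z = 47.7 mm, the height expected for a closed seam. From there the force rose from 8 N to about 20 N without further travel. It held steady over a 1 s wait, the cover did not slip in the grip, and no gap shows in the side, scene or wrist views. Those views are coarse and don't show the seam all the way round, so the height and the force are the stronger evidence.

**Sideways force:** a sideways reading of about 7 N appeared as the press force rose. It was near zero while the cover slid onto the dowels. I think it comes from the arm flexing under load rather than the cover jamming, but I did not confirm that.

**After hand-in:** the interface gave no further readings, so I have no check after that moment. The short top half and the other things on the table look unmoved in the last scene view.

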